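# Offcut off the ledge and down the chute

## Robot

A 6-joint arm with a two-finger parallel gripper is mounted at the origin on a cart in front of the work surface, level with it; the furniture and walls round the work are solid. World frame = base frame: x ahead of the robot, y to its left, z up, the work surface at z = 0. Lengths are in m, angles in rad, forces in N, time in s.
With the tool pointing down it reaches from about 0.425 to 0.95 m from the base axis. Payload 3.5 kg.
Tool frame: the origin (TCP) lies at the very end of the fingers, on their centre line; the grasp point (between the pads) lies 19 mm behind it; z points along the fingers, y is the line along which they close (so a half turn about z gives the same grasp; the last joint's range is limited). The gripper opens to 85 mm and grips with 20 to 120 N. Pads are 22 mm wide; open, the fingers measure 114 mm over their backs; the gripper's body (76 mm by 85 mm) begins 54 mm behind the grasp point. The pads swing forward as they close: fully open they stand 13 mm farther back than shut.
Start: joints at [-1.499, 0.286, 1.577, -0, 1.279, -0.15], TCP at [0.149, -0.658, 0.231] pointing down, gripper open.
Joint ranges: [-2.77, 2.77], [-0.9, 2.22], [0.21, 2.48], [-1.53, 4.67], [0.24, 2.81], [-2.84, 2.84]. Speed limits (rad/s): [2.79, 2.79, 3.14, 3.14, 3.14, 3.14].

## Interface

Orientations are given as a unit quaternion [x, y, z, w].
In Python, from plant import ctrl gives the robot as it stands.
- The arm moves only by the tool carry_out, never from a script. Its argument "deltas" is one flat list of numbers, 6 for each row, row after row: the shift along the tool's x, y, z in m, then the turn, a rotation vector about the tool's x, y, z in rad. A call has 1 to 5 rows; each row is the pose to reach, as a shift and turn from the pose commanded when the call began, along the tool's axes at that moment; what a row does not reach only later rows make up. A row lasts 1/8 s, in which the tool goes at most 62.5 mm and 10.7 degrees, less where a joint would pass 70% of its speed; a pose out of reach is approached as far as the arm can. A call with a gripper value outside its range is refused whole. "grip" is the opening in per cent of the stroke, from 0 (shut) to 100 (fully open), set as the call begins (left out, the last holds). The fingers move at their own pace and stop on an object; "grip_force" is the grip in N (left out, the last holds). Time passes only in rows, so rows that repeat a pose let the fingers close. It gives the time, the measured TCP pose, the force, the opening and the grip force at its end, in the units of the state.
- ctrl.get_state(): the state, without advancing time (a new reading comes with each control period).
- ctrl.read_camera(name): name is "scene" or "side" or "wrist"; returns (picture, depth): 420x560x3 uint8, red, green, blue; 420x560 float32, m along the optical axis (not along the pixel's ray), 0 where there is no reading.
- ctrl.camera_model(name): a dict with "intrinsics" (3x3 intrinsics, pixels), "k1" (the pictures are not rectified: a ray, as slopes to the right and down, at radius r is drawn at 1 + k1 r^2 times it, then the intrinsics apply), "extrinsics" (4x4, takes a point from world to camera coordinates); the wrist camera has in their place "hand_eye" (4x4, takes a point from camera to tool coordinates, whose origin is the TCP and whose axes are the flange's). Camera axes: x right, y down, z forward; pixel columns grow to the right and rows downward; lengths in m; the calibration is good to about 2 mm. A picture is of the moment at which its call begins: read the wrist's pose just before it. camera_model takes no time and is no camera call.
- ctrl.sign_off(): hands the job in; it is judged then, once.
Trained networks look in the newest picture that a camera, given by its name, has taken for a name from the list of things; names that differ only in an ending like _2 or _b are one class to them, and where a whole thing is asked for, a point or a joint stands for the part that bears it (a point fixed in the world has none). Each returns a list of dicts, best first, with "score" (0 to 1); they miss things now and then, are a little off and sometimes report something else, mostly with a low value. They report only what shows in the picture. A call takes as long as a camera call. They do not tell look-alikes from the thing itself.
- ctrl.find_in(camera, query): "uv" ([column, row] in pixels, amid what is visible of it).
The state is a dict: "time": time; "qpos": joint angles; "dq": joint speeds; "joint_efforts": joint torques, N m; "eef_pos": TCP position; "tcp_rot": TCP orientation; "contact_force": force on the tool from outside, world axes, zero at the start; "wrist_torque": the same for the moment, N m; "opening": opening from 0.0 (shut) to 1.0 (fully open); "finger_force": force on a finger pad.
Only numpy, scipy, OpenCV 4.12 (cv2) and the standard library are available. Lean on these libraries where they do the work, as an engineer would, in place of code of your own. Each camera call takes 0.05 s, during which the arm holds its last target. There are 200 camera calls.

## Task

Slide the small pipe offcut along the deck of the drop-off stand until it pushes the sprung stop pad in a little, then push it sideways along the pad, through the gap in the curb and off the ledge, so that it drops into the chute and comes to rest in the tray below. Feel for the stop: push gently all the way, never with more than 15 N on the offcut or on the stand, and never lift the offcut. Leave the big ring, the bolt and the nut where they lie.

Things in the scene. Friction and masses are not known exactly. Their poses are not given: they have to be found in the camera images.
- stand: Fixed steel drop-off stand; origin on the table under its deck, z up, +x the way to the stop, -y the way off the ledge. All lengths in these notes are in its frame, in m or mm as written. Deck, curb along the ledge, a stop across the deck, and below the ledge an aluminium chute (slippery, sloping down at 41 deg from y = -0.065) into a tray. Chute sides end 12 mm below the deck top
- deck (a point): point on the deck's top face (z = 0.110) at x = 0, y = 0, axes as the stand's. The deck is a flat plate, x -0.140 to 0.180, y -0.065 (the ledge) to 0.075. Along the ledge runs a curb: a fixed piece, 14 mm above the deck, y -0.065 to -0.057, x -0.140 to -0.020, then a sliding strip of the stop carriage. The back (+y) edge and the end away from the stop are open
- stop_mid (a point): middle of the range in which the stop's pad face can stand (x = 0.095, y = 0, pad mid-height); fixed to the stand, it does NOT follow the stop. The pad face, square to x, stands anywhere from x = 0.055 to 0.135, clamped at a new place each time and not reported: find it by touch or sight. Pad: y -0.061 to 0.049, 30 mm above the deck; plate behind it 35 mm
- gap_mid (a point): middle of the range of the gap in the curb (x = 0.060, on the ledge line); fixed to the stand, does not follow the gap. The gap is 70 mm long in x, from the end of the sliding strip (95 mm long, 17 mm high, inner face y = -0.0485) to the pad face; strip and stop are one carriage. So the 60 mm offcut passes when it lies against the pad. The chute is wide enough for every place of the gap
- tray (a point): centre of the tray's floor (rubber mat, 7 mm above the table): open tray at the chute's foot, inside 197 mm in stand x, from y = -0.268 to the chute's foot at about -0.16; walls 55 mm high
- stop_pad (a joint): how far the sprung pad of the stop is pushed in (m, along the stand's +x): 0 at rest, 0.008 pressed home. It gives at about 1.2 N, then 0.8 N per mm up to 7.6 N, then it is rigid; it springs back. This does not tell where the carriage stands
- offcut_mid (a point): centre (half-way up) of the small pipe offcut: dark sawn steel ring, 60 mm outside, about 48 mm inside, 24 mm high, 0.09 to 0.19 kg, lying flat on the deck, its centre 12 mm above the deck. Starts on the half of the deck away from the stop (stand x -0.07 to -0.03)
- big_ring: bystander: larger pipe offcut ring 68 mm across, 30 mm high, on the table beside the chute; origin at the centre of its underside
- bolt: bystander: hex bolt 71 mm long, head 28 mm, lying on the table beside the tray; origin at the middle of its underside
- loose_nut: bystander: hex nut 28 x 24 x 13 mm on the table on the robot's side of the stand; origin at the centre of its underside
Not all that is in view belongs to the job. What is shaped like the part that bears offcut_mid but purple or yellow is not meant.

How it is judged:
On the way, in this order (a step that is already met when the one before it is completed fails the run):
1. the robot pushes the offcut against the stop so that the sprung pad gives by more than 1 mm (value of joint stop_pad above 0.001 m and contact force between any of the fingers, the arm and offcut above 0.5 N and z of offcut_mid in the frame of stand above 0.11 m), for 0.1 s.
2. the offcut has gone over the ledge and down into the tray (x of offcut_mid in the frame of stand between -0.036 and 0.161 m and y of offcut_mid in the frame of stand between -0.27 and -0.13 m and z of offcut_mid in the frame of stand below 0.06 m), for 0.2 s.
At the end, for the whole second after the job is handed in: the small offcut lies at rest in the tray at the foot of the chute: its centre inside the tray walls (at most 30 mm up the slope's foot) and less than 60 mm above the table (all of step 2 and linear speed of offcut below 0.03 m/s); the robot touches nothing.
It fails at once if the robot pushes on the offcut with more than 15 N (contact force between any of the fingers, the arm and offcut above 15 N).
It fails at once if the robot presses on the stand with more than 15 N (contact force between any of the fingers, the arm and stand above 15 N).
It fails at once if the offcut is lifted more than 20 mm off the deck (z of offcut_mid in the frame of stand above 0.142 m).
It fails at once if the offcut falls beside the chute (z of offcut_mid in the frame of stand below 0.09 m and (x of offcut_mid in the frame of stand below -0.045 m or x of offcut_mid in the frame of stand above 0.17 m or y of offcut_mid in the frame of stand above -0.05 m or y of offcut_mid in the frame of stand below -0.28 m)).
It fails at once if a bystander (big ring, bolt, nut) is moved by more than 20 mm (distance of any of big_ring, bolt, loose_nut from where it was at the start of the episode above 0.02 m).
It also fails if it takes over 64 s, if anything falls off the work surface, if the arm or the gripper's body presses on something with over 40 N, if the wrist force passes 120 N, or if a joint passes its speed limit or range.

## Working session

There is one attempt and no reset: what is moved stays moved. The work goes in short steps, Python scripts to look and compute and a tool call to move; the robot and the scene stay as the last step left them, time stands still between calls to the robot, and variables do not carry over. Pictures are saved under pics/ and viewed, at most 11 in all, crops included, and the job is handed in when it is done.

Besides the shell and the picture viewer there is one more tool, called after "Request:" in YAML: its name, and indented under it one key for each argument. carry_out: Moves the arm, as the interface text tells. Its arguments: {"type":"object","properties":{"deltas":{"type":"array"},"grip":{"type":"number"},"grip_force":{"type":"number"}},"required":["deltas"]}

```bash
mkdir -p pics; cat > h.py <<'E'
import numpy as np, cv2
from plant import ctrl
from scipy.spatial.transform import Rotation as R
def ext(cam,st=None):
    m=ctrl.camera_model(cam)
    if 'extrinsics' in m: T=np.linalg.inv(np.array(m['extrinsics']))
    else:
        st=st or ctrl.get_state(); W=np.eye(4); W[:3,:3]=R.from_quat(st['tcp_rot']).as_matrix(); W[:3,3]=st['eef_pos']; T=W@np.array(m['hand_eye'])
    return np.array(m['intrinsics']),m['k1'],T
def rays(cam,uv,st=None):
    K,k,T=ext(cam,st); uv=np.atleast_2d(uv).astype(float)
    d=np.c_[(uv[:,0]-K[0,2])/K[0,0],(uv[:,1]-K[1,2])/K[1,1]]; s=d.copy()
    for _ in range(20): s=d/(1+k*(s**2).sum(1,keepdims=True))
    return np.c_[s,np.ones(len(s))],T
def world(cam,uv,depth,st=None):
    r,T=rays(cam,uv,st); uv=np.atleast_2d(uv).round().astype(int)
    z=depth[uv[:,1],uv[:,0]]
    return (r*z[:,None])@T[:3,:3].T+T[:3,3]
def onplane(cam,uv,z,st=None):
    r,T=rays(cam,uv,st); d=r@T[:3,:3].T
    return T[:3,3]+d*((z-T[2,3])/d[:,2])[:,None]
E
python3 - <<'E'
from h import *
s=ctrl.get_state(); print({k:np.round(v,3).tolist() for k,v in s.items()})
np.set_printoptions(precision=3,suppress=True)
for c in ['scene','side']:
    p,d=ctrl.read_camera(c); cv2.imwrite(f'pics/{c}0.png',p[:,:,::-1]); np.savez(f'{c}0.npz',p=p,d=d)
    print(c,ext(c)[2][:3,3])
    for q in ['stand','offcut_mid','stop_pad','big_ring','bolt','loose_nut']:
        for f in ctrl.find_in(c,q)[:2]:
            print(q,np.round(f['uv']),round(f['score'],2),world(c,f['uv'],d)[0])
E
```

```text
{'time': 0.0, 'qpos': [-1.499, 0.287, 1.578, -0.0, 1.279, -0.15], 'dq': [0.001, -0.0, -0.001, 0.001, 0.001, 0.001], 'joint_efforts': [-0.002, -40.598, -29.263, -0.0, 0.006, 0.0], 'eef_pos': [0.148, -0.658, 0.23], 'tcp_rot': [0.994, 0.111, 0.0, -0.001], 'contact_force': [-0.038, -0.228, -0.966], 'wrist_torque': [0.005, -0.036, -0.018], 'finger_force': 0.0, 'opening': 0.999}
scene [0.171 0.393 0.776]
stand [258. 199.] 0.73 [ 0.556 -0.008  0.121]
stand [247. 231.] 0.47 [0.515 0.065 0.135]
offcut_mid [368. 273.] 0.93 [ 0.339 -0.062  0.021]
offcut_mid [249. 231.] 0.82 [0.513 0.063 0.134]
stop_pad [194. 177.] 0.88 [0.677 0.031 0.13 ]
big_ring [326. 229.] 0.84 [ 0.466 -0.109 -0.002]
big_ring [323. 304.] 0.73 [ 0.372  0.032 -0.001]
bolt [364. 208.] 0.53 [ 0.43  -0.19   0.018]
loose_nut [322. 302.] 0.55 [0.374 0.033 0.007]
side [0.141 0.669 0.632]
stand [257. 221.] 0.87 [0.55  0.025 0.112]
offcut_mid [315. 351.] 0.81 [0.348 0.178 0.023]
offcut_mid [205. 337.] 0.79 [0.516 0.241 0.022]
stop_pad [200. 196.] 0.69 [0.676 0.028 0.129]
big_ring [331. 256.] 0.74 [ 0.431 -0.062  0.018]
bolt [354. 230.] 0.72 [ 0.435 -0.195 -0.002]
```

View pics/scene0.png

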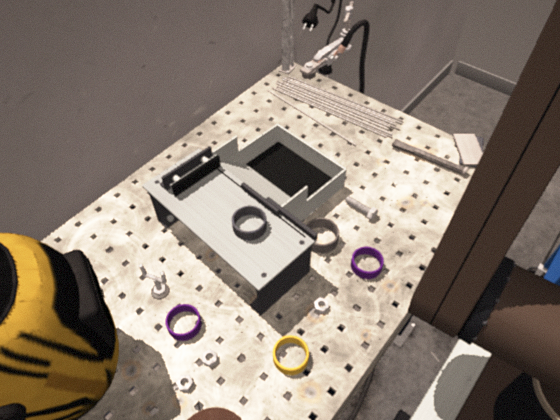

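View pics/side0.png

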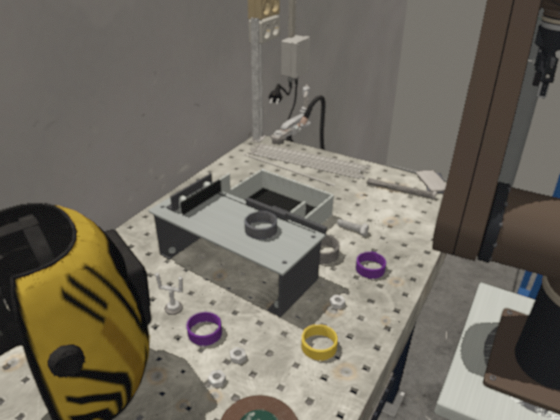

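The scene view shows the offcut on the deck at about (250,224), the pad at about (195,175), and the curb and gap on the right-hand side. Stand +x points away from the robot. Next I'll fit the stand and ring from the depth.

```bash
python3 - <<'E'
from h import *
from scipy.optimize import least_squares
np.set_printoptions(precision=4,suppress=True)
for c in ['scene','side']:
    f=np.load(c+'0.npz'); d=f['d']; v,u=np.mgrid[0:420,0:560]; uv=np.c_[u.ravel(),v.ravel()]
    P=world(c,uv,d); ok=(d.ravel()>0)
    near=ok&(P[:,0]>.3)&(P[:,0]<.85)&(abs(P[:,1])<.25)
    h,e=np.histogram(P[near,2],bins=np.arange(.09,.16,.002)); print(c,dict(zip(e.round(3).tolist(),h.tolist())))
    m=(near&(abs(P[:,2]-.110)<.006)).reshape(420,560).astype(np.uint8)
    n,l,st,_=cv2.connectedComponentsWithStats(m); i=1+st[1:,4].argmax(); sel=(l==i).ravel()
    Q=P[sel]; print('plane z',np.median(Q[:,2]),len(Q)); 
    # use plane-intersected rays for edges
    Qp=onplane(c,uv[sel],.110)[:,:2]
    (cx,cy),(w,hh),a=cv2.minAreaRect(Qp.astype(np.float32)*1000); print('rect',cx,cy,w,hh,a)
    print(cv2.boxPoints(((cx,cy),(w,hh),a)))
    np.save(c+'_deck.npy',Qp)
    # ring top
    k={'scene':(250,224),'side':(261,225)}[c]
    w2=(abs(uv-np.array(k))<26).all(1)&ok&(P[:,2]>.127)&(P[:,2]<.142)
    q=P[w2]; g=f['p'].reshape(-1,3)[w2].mean(1)
    qp=onplane(c,uv[w2],.134)[:,:2]
    s=least_squares(lambda x:np.maximum(abs(np.hypot(*(qp-x).T)-.027)-.003,0),qp.mean(0),loss='soft_l1',f_scale=.002)
    print('ring',s.x,len(q),np.median(q[:,2]),q[:,:2].min(0),q[:,:2].max(0))
E
```

```text
scene {0.09: 34, 0.092: 41, 0.094: 43, 0.096: 75, 0.098: 40, 0.1: 3, 0.102: 4, 0.104: 29, 0.106: 252, 0.108: 3009, 0.11: 4677, 0.112: 762, 0.114: 148, 0.116: 130, 0.118: 175, 0.12: 153, 0.122: 246, 0.124: 313, 0.126: 213, 0.128: 164, 0.13: 135, 0.132: 206, 0.134: 190, 0.136: 121, 0.138: 161, 0.14: 146, 0.142: 70, 0.144: 109, 0.146: 34, 0.148: 3, 0.15: 0, 0.152: 0, 0.154: 0, 0.156: 0}
plane z 0.11038166915699421 8497
rect 589.2128295898438 43.46139907836914 141.5980224609375 321.6023864746094 84.47879791259766
[[422.3458 -11.5378]
 [742.4561 -42.4805]
 [756.0798  98.4606]
 [435.9695 129.4033]]
ring [0.5284 0.0426] 370 0.13266265079454703 [ 0.5009 -0.0157] [0.5607 0.0738]
side {0.09: 55, 0.092: 52, 0.094: 39, 0.096: 40, 0.098: 3, 0.1: 0, 0.102: 14, 0.104: 103, 0.106: 394, 0.108: 3525, 0.11: 1765, 0.112: 149, 0.114: 178, 0.116: 163, 0.118: 179, 0.12: 169, 0.122: 258, 0.124: 221, 0.126: 175, 0.128: 132, 0.13: 137, 0.132: 183, 0.134: 118, 0.136: 93, 0.138: 135, 0.14: 92, 0.142: 58, 0.144: 64, 0.146: 3, 0.148: 0, 0.15: 0, 0.152: 0, 0.154: 0, 0.156: 0}
plane z 0.1095757552302461 5964
rect 587.9733276367188 42.68427276611328 149.92922973632812 322.59832763671875 84.46212768554688
[[420.1926 -16.3645]
 [741.2853 -47.4964]
 [755.754  101.733 ]
 [434.6614 132.865 ]]
ring [0.5274 0.0465] 292 0.1313240200195484 [ 0.5011 -0.0151] [0.5828 0.0733]
```

```bash
python3 - <<'E'
from h import *
np.set_printoptions(precision=4,suppress=True)
a=np.deg2rad(-5.52); ux=np.array([np.cos(a),np.sin(a)]); uy=np.array([-ux[1],ux[0]]); O=np.array([.5684,.0402])
s=ctrl.get_state(); print('tcp stand',(s['eef_pos'][:2]-O)@ux,(s['eef_pos'][:2]-O)@uy, s['eef_pos'][2])
for c in ['scene','side']:
    f=np.load(c+'0.npz'); d=f['d']; v,u=np.mgrid[0:420,0:560]; uv=np.c_[u.ravel(),v.ravel()]
    P=world(c,uv,d); X=(P[:,:2]-O)@ux; Y=(P[:,:2]-O)@uy; ok=d.ravel()>0
    m=ok&(P[:,2]>.117)&(P[:,2]<.136)&(Y>-.04)&(Y<.04)&(X>.03)&(X<.17)
    print(c,'pad x pct',np.percentile(X[m],[1,5,25,50,75,95]),m.sum())
    m=ok&(P[:,2]>.118)&(P[:,2]<.132)&(Y>-.068)&(Y<-.045)&(X>-.15)&(X<.18)
    h,e=np.histogram(X[m],bins=np.arange(-.15,.18,.01)); print(dict(zip(e.round(2).tolist(),h.tolist())))
    for p,q in (('ring',(-.0405,.0)),):
        m=ok&(P[:,2]>.118)&(P[:,2]<.14)&(np.hypot(X+.04,Y)<.045); print('ring ext',np.percentile(X[m],[1,99]),np.percentile(Y[m],[1,99]))
E
```

```text
tcp stand -0.3507241788649388 -0.7357976990257034 0.2313732530593598
scene pad x pct [0.1066 0.1072 0.1083 0.1097 0.1341 0.1356] 491
{-0.15: 0, -0.14: 34, -0.13: 31, -0.12: 28, -0.11: 29, -0.1: 30, -0.09: 29, -0.08: 27, -0.07: 29, -0.06: 48, -0.05: 46, -0.04: 48, -0.03: 47, -0.02: 30, -0.01: 28, 0.0: 29, 0.01: 27, 0.02: 27, 0.03: 20, 0.04: 0, 0.05: 0, 0.06: 0, 0.07: 0, 0.08: 0, 0.09: 0, 0.1: 37, 0.11: 1, 0.12: 0, 0.13: 26, 0.14: 0, 0.15: 0, 0.16: 0}
ring ext [-0.0671 -0.0096] [-0.0291  0.0292]
side pad x pct [0.1056 0.1062 0.1075 0.1087 0.1333 0.1353] 409
{-0.15: 0, -0.14: 27, -0.13: 21, -0.12: 25, -0.11: 22, -0.1: 25, -0.09: 26, -0.08: 21, -0.07: 21, -0.06: 42, -0.05: 35, -0.04: 35, -0.03: 33, -0.02: 28, -0.01: 24, 0.0: 25, 0.01: 26, 0.02: 22, 0.03: 16, 0.04: 0, 0.05: 0, 0.06: 0, 0.07: 0, 0.08: 0, 0.09: 0, 0.1: 37, 0.11: 0, 0.12: 0, 0.13: 13, 0.14: 0, 0.15: 0, 0.16: 0}
ring ext [-0.0675 -0.0113] [-0.0289  0.0286]
```

Request:
carry_out:
  deltas: [0.06,-0.04,-0.005,0,0,0.1,0.11,-0.08,-0.01,0,0,0.2,0.16,-0.11,-0.01,0,0,0.319,0.21,-0.14,-0.01,0,0,0.319,0.26,-0.17,-0.01,0,0,0.319]
  grip: 20

```text
time: 1.32
eef_pos: [0.366, -0.4339, 0.2417]
tcp_rot: [0.999, -0.049, 0.0, 0.0]
contact_force: [0.8, -0.5, 0.3]
opening: 0.201
finger_force: 0.0
```

```bash
cat >> h.py <<'E'
A=np.deg2rad(-5.52); UX=np.array([np.cos(A),np.sin(A)]); UY=np.array([-UX[1],UX[0]]); O=np.array([.5684,.0402])
def show():
    s=ctrl.get_state(); p=s['eef_pos'][:2]-O; M=R.from_quat(s['tcp_rot']).as_matrix(); S=np.c_[UX,UY].T
    f=s['contact_force']
    print('t',round(s['time'],2),'stand',np.round([p@UX,p@UY,s['eef_pos'][2]],4),'toolx in stand deg',np.rad2deg(np.arctan2(*(S@M[:2,0])[::-1])).round(2),'tilt',M[2,2].round(4),'F',np.round([f[:2]@UX,f[:2]@UY,f[2]],2),'open',s['opening'].__round__(3),'q',np.round(s['qpos'],2))
E
python3 -c "from h import *; show()"
```

```text
t 1.32 stand [-0.1559 -0.4914  0.2417] toolx in stand deg -0.06 tilt -1.0 F [ 0.89 -0.45  0.31] open 0.201 q [-1.05  0.04  1.83  0.    1.26  0.62]
```

Request:
carry_out:
  deltas: [0.01,-0.05,0,0,0,0,0.02,-0.1,0,0,0,0,0.03,-0.16,0,0,0,0,0.04,-0.21,0,0,0,0,0.04,-0.26,0,0,0,0]

```text
time: 1.95
eef_pos: [0.4302, -0.1788, 0.2417]
tcp_rot: [0.999, -0.048, 0.001, 0.0]
contact_force: [-0.2, -0.6, 0.0]
opening: 0.198
finger_force: 0.0
```

Request:
carry_out:
  deltas: [0,-0.05,0,0,0,0,0,-0.1,0,0,0,0,0,-0.16,0,0,0,0,0,-0.21,0,0,0,0,0,-0.23,0,0,0,0]

```text
time: 2.58
eef_pos: [0.4519, 0.0508, 0.2417]
tcp_rot: [0.999, -0.047, 0.0, -0.0]
contact_force: [0.1, -1.2, 0.0]
opening: 0.202
finger_force: 0.0
```

```bash
python3 - <<'E'
from h import *; show()
p,d=ctrl.read_camera('scene'); cv2.imwrite('pics/s1.png',p[60:340,60:400,::-1]); show()
E
```

```text
t 2.58 stand [-0.117  -0.0006  0.2417] toolx in stand deg 0.13 tilt -1.0 F [ 0.25 -1.2   0.03] open 0.202 q [-0.11 -0.23  2.08  0.    1.28  1.55]
t 2.62 stand [-0.117   0.0003  0.2416] toolx in stand deg 0.15 tilt -1.0 F [-0.91  0.9   0.2 ] open 0.196 q [-0.11 -0.23  2.08  0.    1.28  1.55]
```

View pics/s1.png

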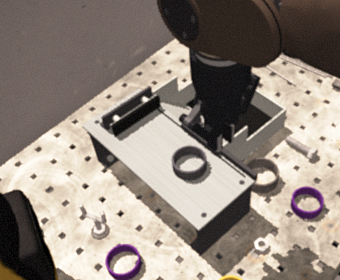

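The gripper hangs behind the ring, at about crop (210,135), and nothing is touching. I'll lower it behind the ring.

Request:
carry_out:
  deltas: [0,0,0.04,0,0,0,0,0,0.08,0,0,0,0,0,0.105,0,0,0,0,0,0.118,0,0,0,0,0,0.124,0,0,0]

```text
time: 3.25
eef_pos: [0.4523, 0.0481, 0.1172]
tcp_rot: [0.999, -0.049, 0.0, 0.0]
contact_force: [-0.4, -0.3, 0.1]
opening: 0.203
finger_force: 0.0
```

```bash
python3 - <<'E'
from h import *; show()
p,d=ctrl.read_camera('side'); cv2.imwrite('pics/s2.png',cv2.resize(p[130:330,120:380,::-1],None,fx=2.5,fy=2.5)); show()
E
```

```text
t 3.25 stand [-0.1163 -0.0033  0.1172] toolx in stand deg -0.07 tilt -1.0 F [-0.34 -0.37  0.06] open 0.203 q [-0.12 -0.08  2.2  -0.    1.02  1.55]
t 3.3 stand [-0.1165 -0.0033  0.117 ] toolx in stand deg -0.07 tilt -1.0 F [ 0.59  0.21 -0.49] open 0.198 q [-0.12 -0.08  2.2  -0.    1.02  1.55]
```

View pics/s2.png

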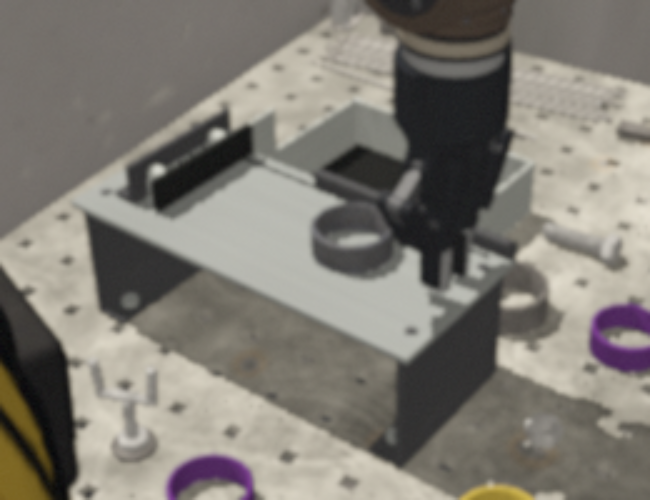

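The fingers straddle the centreline behind the ring, just above the deck. I'll begin a gentle push.

Request:
carry_out:
  deltas: [0.01,-0.003,0,0,0,0,0.02,-0.003,0,0,0,0,0.026,-0.003,0,0,0,0,0.03,-0.003,0,0,0,0,0.034,-0.003,0,0,0,0]

```text
time: 3.92
eef_pos: [0.4865, 0.0481, 0.1173]
tcp_rot: [0.999, -0.049, -0.0, 0.0]
contact_force: [0.4, -0.1, -0.1]
opening: 0.202
finger_force: 0.0
```

Request:
carry_out:
  deltas: [0.003,0,0,0,0,0,0.006,0,0,0,0,0,0.009,0,0,0,0,0,0.012,0,0,0,0,0,0.015,0,0,0,0,0]

```text
time: 4.55
eef_pos: [0.5012, 0.0466, 0.1172]
tcp_rot: [0.999, -0.049, -0.0, -0.0]
contact_force: [-1.8, 0.4, -0.2]
opening: 0.2
finger_force: 0.5
```

Request:
carry_out:
  deltas: [0.004,0,0,0,0,0,0.008,0,0,0,0,0,0.012,0,0,0,0,0,0.016,0,0,0,0,0,0.02,0,0,0,0,0]

```text
time: 5.18
eef_pos: [0.5214, 0.0447, 0.1173]
tcp_rot: [0.999, -0.049, -0.0, -0.0]
contact_force: [-0.5, 0.2, 0.6]
opening: 0.198
finger_force: 0.4
```

```bash
cat >> h.py <<'E'
def ring(c='scene',guess=None):
    p,d=ctrl.read_camera(c); v,u=np.mgrid[0:420,0:560]; uv=np.c_[u.ravel(),v.ravel()]
    P=world(c,uv,d); X=(P[:,:2]-O)@UX; Y=(P[:,:2]-O)@UY; m=(d.ravel()>0)&(P[:,2]>.118)&(P[:,2]<.138)&(np.hypot(X-guess[0],Y-guess[1])<.04)
    from scipy.optimize import least_squares
    q=np.c_[X,Y][m]; s=least_squares(lambda x:np.maximum(abs(np.hypot(*(q-x).T)-.027)-.003,0),guess,loss='soft_l1',f_scale=.002)
    print('ring',c,s.x.round(4),len(q)); return p
E
python3 -c "
from h import *; show(); ring('side',[-.03,0]);ring('scene',[-.03,0]);show()"
```

```text
t 5.17 stand [-4.730e-02 -1.000e-04  1.173e-01] toolx in stand deg -0.05 tilt -1.0 F [-0.57  0.15  0.63] open 0.198 q [-0.11  0.08  2.04  0.    1.02  1.56]
ring side [-0.0273  0.0001] 328
ring scene [-0.0279  0.004 ] 192
t 5.28 stand [-4.690e-02 -1.000e-04  1.175e-01] toolx in stand deg -0.05 tilt -1.0 F [-0.14  0.53 -0.33] open 0.203 q [-0.11  0.08  2.04  0.    1.02  1.56]
```

```bash
python3 - <<'E'
from h import *
for g in ([-.01,0],[-.02,0]): p=ring('side',g)
cv2.imwrite('pics/s3.png',cv2.resize(p[130:330,120:380,::-1],None,fx=2.5,fy=2.5))
E
```

```text
ring side [-0.0122  0.0006] 311
ring side [-0.0174  0.0006] 413
```

View pics/s3.png

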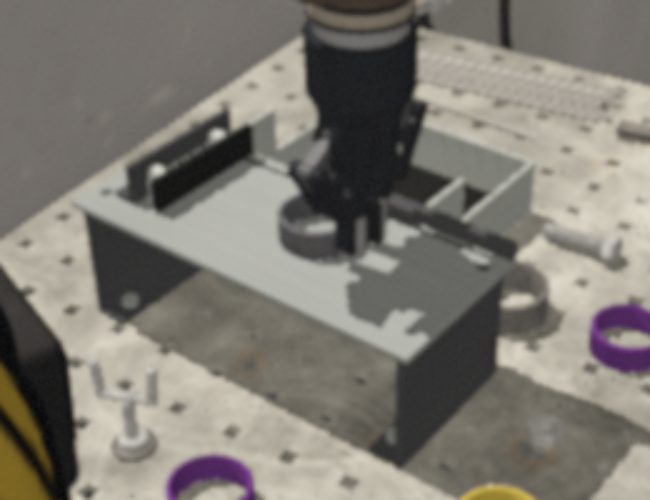

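The ring sits flat in the cradle with its centre at about x = -0.011. I'll keep pushing.

Request:
carry_out:
  deltas: [0.004,0,0,0,0,0,0.009,0,0,0,0,0,0.014,0,0,0,0,0,0.019,0,0,0,0,0,0.024,0,0,0,0,0]

```text
time: 6.0
eef_pos: [0.5454, 0.0423, 0.1174]
tcp_rot: [0.999, -0.049, -0.0, -0.0]
contact_force: [-1.8, -0.3, 0.6]
opening: 0.2
finger_force: 0.8
```

Request:
carry_out:
  deltas: [0.005,0,0,0,0,0,0.01,0,0,0,0,0,0.015,0,0,0,0,0,0.02,0,0,0,0,0,0.025,0,0,0,0,0]

```text
time: 6.62
eef_pos: [0.5702, 0.0399, 0.1174]
tcp_rot: [0.999, -0.049, 0.0, 0.0]
contact_force: [-1.3, -0.2, 1.3]
opening: 0.202
finger_force: 0.8
```

Request:
carry_out:
  deltas: [0.005,0,0,0,0,0,0.01,0,0,0,0,0,0.015,0,0,0,0,0,0.018,0,0,0,0,0,0.02,0,0,0,0,0]

```text
time: 7.25
eef_pos: [0.5899, 0.038, 0.1173]
tcp_rot: [0.999, -0.049, -0.0, -0.0]
contact_force: [-2.6, 0.2, 1.6]
opening: 0.205
finger_force: 0.8
```

```bash
python3 -c "
from h import *; show(); ring('side',[.06,0]);ring('scene',[.06,0]);show()"
```

```text
t 7.25 stand [ 2.160e-02 -1.000e-04  1.173e-01] toolx in stand deg -0.05 tilt -1.0 F [-2.65 -0.06  1.61] open 0.205 q [-0.11  0.22  1.87  0.    1.04  1.56]
ring side [0.0565 0.0005] 253
ring scene [0.0557 0.001 ] 116
t 7.35 stand [ 0.0217 -0.0002  0.1173] toolx in stand deg -0.05 tilt -1.0 F [-0.25 -0.21  1.06] open 0.2 q [-0.11  0.22  1.87  0.    1.04  1.56]
```

Request:
carry_out:
  deltas: [0.003,0,0,0,0,0,0.006,0,0,0,0,0,0.009,0,0,0,0,0,0.012,0,0,0,0,0,0.015,0,0,0,0,0]

```text
time: 7.98
eef_pos: [0.6049, 0.0365, 0.1173]
tcp_rot: [0.999, -0.049, -0.0, -0.0]
contact_force: [-1.8, 0.3, 0.9]
opening: 0.201
finger_force: 0.7
```

Request:
carry_out:
  deltas: [0.0015,0,0,0,0,0,0.003,0,0,0,0,0,0.0045,0,0,0,0,0,0.006,0,0,0,0,0,0.006,0,0,0,0,0]

```text
time: 8.6
eef_pos: [0.6097, 0.0361, 0.1171]
tcp_rot: [0.999, -0.049, -0.001, -0.0]
contact_force: [-5.1, 0.6, 2.9]
opening: 0.198
finger_force: 2.7
```

Request:
carry_out:
  deltas: [0.001,0,0,0,0,0,0.001,0,0,0,0,0]

```text
time: 8.85
eef_pos: [0.6104, 0.0361, 0.1172]
tcp_rot: [0.999, -0.048, -0.002, -0.0]
contact_force: [-7.1, 0.5, 4.1]
opening: 0.199
finger_force: 3.2
```

```bash
python3 -c "
from h import *; show(); ring('side',[.078,0]);show()"
```

```text
t 8.85 stand [ 4.220e-02 -1.000e-04  1.172e-01] toolx in stand deg -0.04 tilt -1.0 F [-7.13 -0.2   4.12] open 0.199 q [-0.11  0.27  1.82 -0.    1.06  1.56]
ring side [0.0805 0.0038] 332
t 8.9 stand [ 4.220e-02 -1.000e-04  1.172e-01] toolx in stand deg -0.04 tilt -1.0 F [-6.01 -0.63  3.67] open 0.201 q [-0.11  0.27  1.82 -0.    1.06  1.56]
```

The pad has given: about 6 N, less friction, which is a few mm. I'll ease back slowly, then lift clear.

Request:
carry_out:
  deltas: [-0.0015,0,0,0,0,0,-0.003,0,0,0,0,0,-0.0045,0,0,0,0,0,-0.006,0,0,0,0,0,-0.008,0,0,0,0,0]

```text
time: 9.52
eef_pos: [0.604, 0.0365, 0.1175]
tcp_rot: [0.999, -0.049, 0.001, 0.0]
contact_force: [0.8, -0.3, 0.5]
opening: 0.198
finger_force: 0.0
```

Request:
carry_out:
  deltas: [-0.005,0,0,0,0,0,-0.025,0,0,0,0,0,-0.025,0,-0.04,0,0,0,-0.025,0,-0.09,0,0,0,-0.025,0,-0.09,0,0,0]

```text
time: 10.15
eef_pos: [0.5817, 0.0388, 0.2133]
tcp_rot: [0.999, -0.049, 0.006, 0.0]
contact_force: [-0.1, -0.4, 0.4]
opening: 0.199
finger_force: 0.0
```

```bash
python3 -c "
from h import *; show(); p=ring('side',[.074,0]);ring('scene',[.074,0]);show()
cv2.imwrite('pics/s4.png',cv2.resize(p[130:330,120:380,::-1],None,fx=2.5,fy=2.5))"
```

```text
t 10.15 stand [ 1.340e-02 -1.000e-04  2.133e-01] toolx in stand deg -0.04 tilt -0.9999 F [-0.04 -0.42  0.37] open 0.199 q [-0.11  0.09  1.83  0.    1.2   1.56]
ring side [0.0784 0.0015] 551
ring scene [0.0791 0.0012] 533
t 10.25 stand [ 1.050e-02 -1.000e-04  2.079e-01] toolx in stand deg -0.05 tilt -1.0 F [ 0.54  0.1  -0.64] open 0.201 q [-0.11  0.1   1.84 -0.    1.2   1.56]
```

View pics/s4.png

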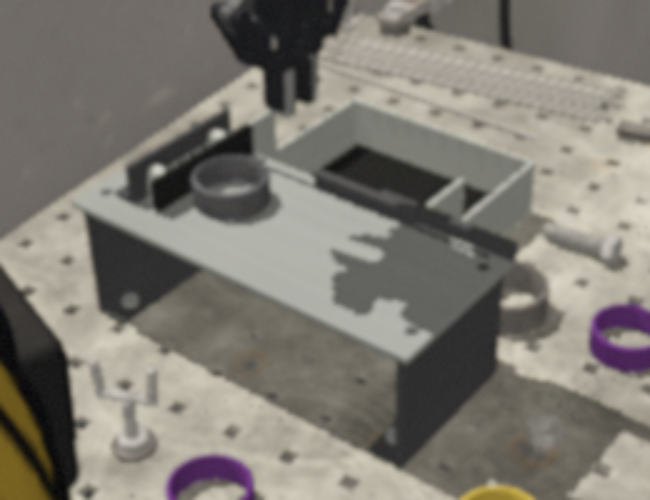

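Request:
carry_out:
  deltas: [0.01,-0.02,0,0,0,-0.18,0.03,-0.04,0,0,0,-0.36,0.05,-0.06,0,0,0,-0.54,0.063,-0.065,0,0,0,-0.72,0.063,-0.065,0,0,0,-0.9]

```text
time: 10.88
eef_pos: [0.6473, 0.0981, 0.2043]
tcp_rot: [0.919, 0.394, -0.002, -0.001]
contact_force: [-0.1, 0.4, -0.4]
opening: 0.202
finger_force: 0.0
```

Request:
carry_out:
  deltas: [0,0,0,0,0,-0.18,0,0,0,0,0,-0.36,0,0,0,0,0,-0.54,0,0,0,0,0,-0.67,0,0,0,0,0,-0.67]

```text
time: 11.5
eef_pos: [0.6467, 0.0976, 0.2049]
tcp_rot: [0.741, 0.671, -0.001, -0.001]
contact_force: [0.1, 0.5, -0.2]
opening: 0.202
finger_force: 0.0
```

```bash
python3 - <<'E'
from h import *; show()
from scipy.optimize import least_squares
v,u=np.mgrid[0:420,0:560]; uv=np.c_[u.ravel(),v.ravel()]
for c in ['scene','side']:
    p,d=ctrl.read_camera(c)
    P=world(c,uv,d); X=(P[:,:2]-O)@UX; Y=(P[:,:2]-O)@UY
    m=(d.ravel()>0)&(P[:,2]>.128)&(P[:,2]<.137)&(X<.092)&(X>.03)&(abs(Y)<.04); q=np.c_[X,Y][m]
    s=least_squares(lambda x:np.maximum(abs(np.hypot(*(q-x).T)-.027)-.003,0),[.074,0],loss='soft_l1',f_scale=.002)
    print(c,s.x,m.sum(),np.percentile(X[m],[1,3]),np.percentile(Y[m],[2,98]))
    m=(d.ravel()>0)&(P[:,2]>.120)&(P[:,2]<.135)&(((Y>.034)&(Y<.045))|((Y<-.034)&(Y>-.045)))&(X<.12)&(X>.08); print('pad',np.median(X[m]),m.sum())
E
```

```text
t 11.5 stand [0.0724 0.0647 0.2049] toolx in stand deg 89.82 tilt -1.0 F [ 0.02  0.47 -0.24] open 0.202 q [-0.01  0.26  1.65 -0.    1.23  0.09]
scene [0.07697626 0.00047713] 187 [0.04760909 0.04839113] [-0.02807288  0.02981476]
pad 0.10864297402653691 56
side [0.07565711 0.00085081] 158 [0.0467354  0.04727355] [-0.02826618  0.02973401]
pad 0.10760170121759978 53
```

The ring rests against the pad at x of about 0.0765, with the pad face at about 0.1075. Now I'll descend on the +y side.

Request:
carry_out:
  deltas: [0,0.0055,0.03,0,0,0,0,0.0055,0.06,0,0,0,0,0.0055,0.08,0,0,0,0,0.0055,0.087,0,0,0,0,0.0055,0.087,0,0,0]

```text
time: 12.22
eef_pos: [0.6534, 0.0971, 0.1203]
tcp_rot: [0.741, 0.671, -0.0, -0.0]
contact_force: [0.7, -0.1, -0.7]
opening: 0.2
finger_force: 0.0
```

Request:
carry_out:
  deltas: [-0.006,0,0,0,0,0,-0.012,0,0,0,0,0,-0.018,0,0,0,0,0,-0.022,0,0,0,0,0,-0.026,0,0,0,0,0]

```text
time: 12.85
eef_pos: [0.6507, 0.071, 0.1204]
tcp_rot: [0.741, 0.671, 0.0, -0.0]
contact_force: [-0.4, 2.0, 0.1]
opening: 0.197
finger_force: 1.1
```

```bash
python3 - <<'E'
from h import *; show()
p,d=ctrl.read_camera('side'); cv2.imwrite('pics/s5.png',cv2.resize(p[130:330,120:380,::-1],None,fx=2.5,fy=2.5)); show()
E
```

```text
t 12.85 stand [0.0789 0.0386 0.1204] toolx in stand deg 89.88 tilt -1.0 F [-0.64  1.94  0.07] open 0.197 q [-0.05  0.35  1.71  0.    1.08  0.05]
t 12.9 stand [0.0788 0.0384 0.1204] toolx in stand deg 89.86 tilt -1.0 F [-0.39  0.73  0.24] open 0.197 q [-0.05  0.35  1.71  0.    1.08  0.05]
```

View pics/s5.png

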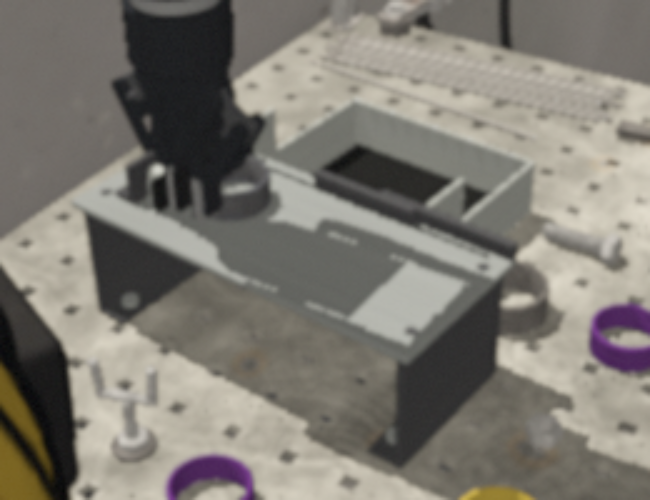

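The finger cradle touches the ring's +y side. I'll push it along the pad.

Request:
carry_out:
  deltas: [-0.003,0,0,0,0,0,-0.006,0,0,0,0,0,-0.01,0,0,0,0,0,-0.014,0,0,0,0,0,-0.018,0,0,0,0,0]

```text
time: 13.52
eef_pos: [0.6489, 0.0531, 0.1203]
tcp_rot: [0.741, 0.672, -0.0, -0.0]
contact_force: [-1.5, 2.8, 1.5]
opening: 0.203
finger_force: 1.4
```

Request:
carry_out:
  deltas: [-0.003,0,0,0,0,0,-0.006,0,0,0,0,0,-0.009,0,0,0,0,0,-0.011,0,0,0,0,0,-0.013,0,0,0,0,0]

```text
time: 14.15
eef_pos: [0.6477, 0.0402, 0.1203]
tcp_rot: [0.741, 0.672, -0.0, -0.0]
contact_force: [-1.1, 2.5, 1.8]
opening: 0.202
finger_force: 1.4
```

```bash
python3 - <<'E'
from h import *; show()
for c in ['scene','side']: p=ring(c,[.077,-.028])
cv2.imwrite('pics/s6.png',cv2.resize(p[130:330,120:380,::-1],None,fx=2.5,fy=2.5)); show()
E
```

```text
t 14.15 stand [0.0789 0.0077 0.1203] toolx in stand deg 89.9 tilt -1.0 F [-1.29  2.41  1.78] open 0.202 q [-0.09  0.34  1.73  0.    1.08  0.  ]
ring scene [ 0.0775 -0.0285] 291
ring side [ 0.0761 -0.0275] 270
t 14.25 stand [0.0789 0.0075 0.1203] toolx in stand deg 89.9 tilt -1.0 F [-1.28  1.64  1.33] open 0.197 q [-0.09  0.34  1.73 -0.    1.08  0.  ]
```

View pics/s6.png

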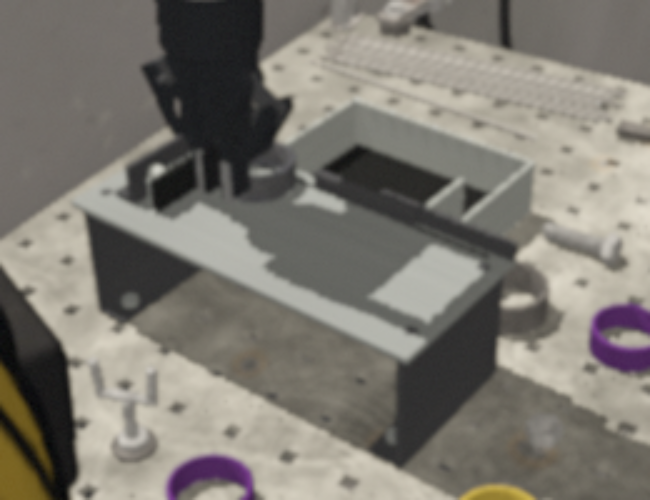

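The ring is against the pad at about (0.077, -0.028) and lines up with the gap, under light force. I'll push it on over the ledge.

Request:
carry_out:
  deltas: [-0.003,0,0,0,0,0,-0.006,0,0,0,0,0,-0.009,0,0,0,0,0,-0.012,0,0,0,0,0,-0.015,0,0,0,0,0]

```text
time: 14.88
eef_pos: [0.6462, 0.0252, 0.1203]
tcp_rot: [0.741, 0.672, 0.0, -0.0]
contact_force: [-0.7, 3.2, 1.3]
opening: 0.2
finger_force: 1.5
```

Request:
carry_out:
  deltas: [-0.003,0,0,0,0,0,-0.006,0,0,0,0,0,-0.009,0,0,0,0,0,-0.012,0,0,0,0,0,-0.015,0,0,0,0,0]

```text
time: 15.5
eef_pos: [0.6449, 0.0103, 0.1205]
tcp_rot: [0.741, 0.672, 0.0, 0.0]
contact_force: [-1.1, 3.9, 2.4]
opening: 0.203
finger_force: 1.6
```

Request:
carry_out:
  deltas: [-0.003,0,0,0,0,0,-0.006,0,0,0,0,0,-0.009,0,0,0,0,0,-0.012,0,0,0,0,0,-0.015,0,0,0,0,0]

```text
time: 16.12
eef_pos: [0.6432, -0.0052, 0.1201]
tcp_rot: [0.741, 0.672, -0.0, 0.0]
contact_force: [-0.1, 0.3, -0.3]
opening: 0.203
finger_force: 0.0
```

```bash
python3 - <<'E'
from h import *; show()
p,d=ctrl.read_camera('scene'); np.savez('s7.npz',p=p,d=d)
cv2.imwrite('pics/s7.png',cv2.resize(p[90:290,120:380,::-1],None,fx=2.5,fy=2.5)); show()
for f in ctrl.find_in('scene','offcut_mid'):
    w=world('scene',f['uv'],d)[0]; print(np.round(f['uv']),round(f['score'],2),(w[:2]-O)@UX,(w[:2]-O)@UY,w[2])
E
```

```text
t 16.12 stand [ 0.0789 -0.038   0.1201] toolx in stand deg 89.92 tilt -1.0 F [-0.14  0.3  -0.29] open 0.203 q [-0.17  0.33  1.74 -0.    1.07 -0.07]
t 16.18 stand [ 0.0787 -0.0384  0.1199] toolx in stand deg 89.9 tilt -1.0 F [-0.56  0.05  0.5 ] open 0.2 q [-0.17  0.33  1.74 -0.    1.07 -0.07]
[291. 365.] 0.98 -0.23129301353818424 0.09436783229050312 -0.0004289336918628095
[179. 311.] 0.91 -0.024045351191787627 0.16588613260999 0.006808512572757386
[364. 269.] 0.84 -0.20263262493179826 -0.13573822048676293 0.0007304104819541024
[241. 174.] 0.8 0.0562942414298147 -0.06844867903264272 0.12409082095821666
```

View pics/s7.png

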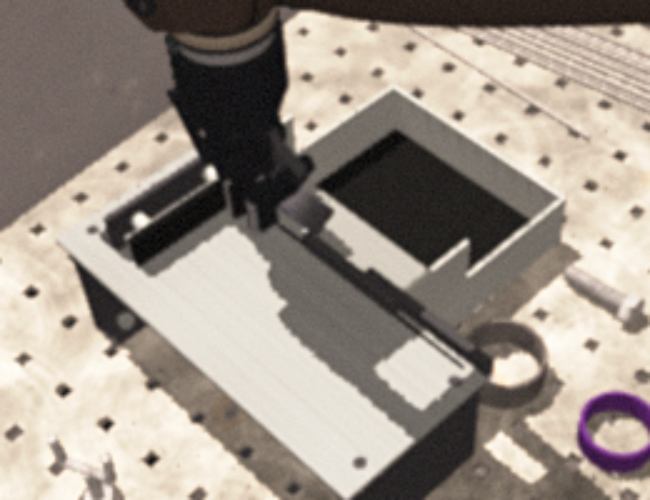

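The ring is tipping over the ledge, at about (305,215). I'll hold still and look again.

Request:
carry_out:
  deltas: [0,0,0,0,0,0,0,0,0,0,0,0,0,0,0,0,0,0,0,0,0,0,0,0,0,0,0,0,0,0]

```text
time: 16.85
eef_pos: [0.6433, -0.0044, 0.1204]
tcp_rot: [0.741, 0.672, -0.0, 0.0]
contact_force: [-0.8, 0.3, 1.1]
opening: 0.199
finger_force: 0.0
```

```bash
python3 - <<'E'
from h import *; show()
p,d=ctrl.read_camera('scene')
cv2.imwrite('pics/s8.png',cv2.resize(p[90:290,120:380,::-1],None,fx=2.5,fy=2.5)); show()
E
```

```text
t 16.85 stand [ 0.0789 -0.0372  0.1204] toolx in stand deg 89.91 tilt -1.0 F [-0.83  0.19  1.05] open 0.199 q [-0.16  0.33  1.74 -0.    1.08 -0.07]
t 16.9 stand [ 0.0789 -0.0371  0.1203] toolx in stand deg 89.91 tilt -1.0 F [0.06 0.45 0.07] open 0.204 q [-0.16  0.33  1.74  0.    1.08 -0.07]
```

View pics/s8.png

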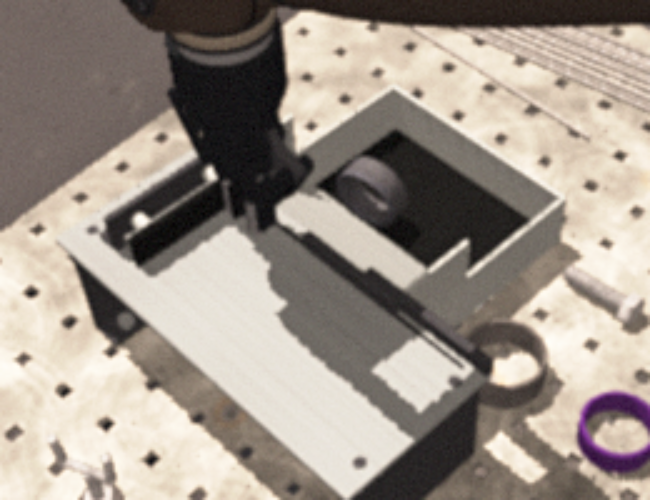

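The ring has landed in the tray, at about (370,190). I'll withdraw up and away, then check that it has settled.

Request:
carry_out:
  deltas: [0.02,-0.005,0,0,0,0,0.03,-0.005,-0.03,0,0,0,0.03,-0.005,-0.08,0,0,0,0.03,-0.005,-0.11,0,0,0,0.03,-0.005,-0.11,0,0,0]

```text
time: 17.52
eef_pos: [0.6428, 0.0271, 0.2343]
tcp_rot: [0.741, 0.672, 0.002, 0.003]
contact_force: [0.0, 1.0, -0.3]
opening: 0.2
finger_force: 0.0
```

Request:
carry_out:
  deltas: [0,0,0,0,0,0,0,0,0,0,0,0,0,0,0,0,0,0,0,0,0,0,0,0,0,0,0,0,0,0]

```text
time: 18.15
eef_pos: [0.6412, 0.0259, 0.2301]
tcp_rot: [0.741, 0.672, -0.0, -0.0]
contact_force: [0.6, 0.3, 0.1]
opening: 0.201
finger_force: 0.0
```

```bash
python3 - <<'E'
from h import *; show()
ims=[]
v,u=np.mgrid[0:420,0:560]; uv=np.c_[u.ravel(),v.ravel()]
for i in range(5):
    p,d=ctrl.read_camera('scene'); ims.append(p.astype(float))
    P=world('scene',uv,d); X=(P[:,:2]-O)@UX; Y=(P[:,:2]-O)@UY
    m=(d.ravel()>0)&(P[:,2]>.018)&(P[:,2]<.09)&(X>-.02)&(X<.145)&(Y>-.255)&(Y<-.165)
    print(m.sum(),X[m].mean(),Y[m].mean(),np.percentile(P[m,2],[5,50,98]),np.percentile(X[m],[2,98]),np.percentile(Y[m],[2,98]))
print(abs(ims[-1]-ims[0])[130:230,200:330].mean())
cv2.imwrite('pics/s9.png',cv2.resize(p[90:290,120:380,::-1],None,fx=2.5,fy=2.5)); show()
E
```

```text
t 18.15 stand [ 0.0739 -0.0073  0.2301] toolx in stand deg 89.89 tilt -1.0 F [0.61 0.35 0.14] open 0.201 q [-0.12  0.22  1.66  0.    1.26 -0.02]
290 0.1070027595891528 -0.17450254567489232 [0.02114301 0.05475294 0.06816289] [0.08255847 0.13916456] [-0.18560083 -0.16531289]
280 0.10641901014411699 -0.1746764929498088 [0.02173022 0.05574142 0.06791445] [0.08175972 0.13900596] [-0.18572139 -0.16531819]
285 0.10608367088241052 -0.17449742523335088 [0.02198706 0.05546474 0.06811602] [0.0820773  0.13907218] [-0.1860013  -0.16543586]
292 0.10650912006120265 -0.17435001160841132 [0.01979035 0.05396173 0.06780564] [0.08209654 0.13875941] [-0.1853624  -0.16519504]
284 0.10607922814926889 -0.1746881241855221 [0.02294371 0.05564052 0.06840347] [0.08262225 0.13885485] [-0.18549384 -0.16530824]
3.0434615384615387
t 18.4 stand [ 0.074  -0.0072  0.2304] toolx in stand deg 89.9 tilt -1.0 F [-0.11 -0.48  0.17] open 0.199 q [-0.12  0.22  1.66 -0.    1.26 -0.02]
```

View pics/s9.png

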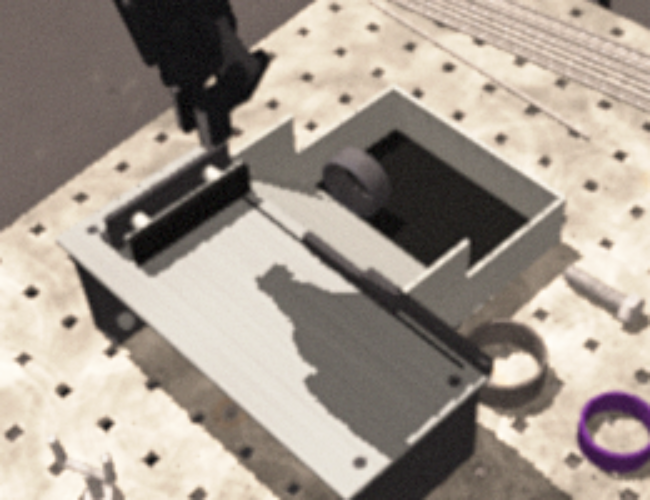

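The ring stands on edge at the foot of the chute, centre at about (0.11, -0.17) and about 0.037 high, which is inside the limits. One more check that it stays still.

Request:
carry_out:
  deltas: [0,0,0,0,0,0,0,0,0,0,0,0,0,0,0,0,0,0,0,0,0,0,0,0,0,0,0,0,0,0]

```text
time: 19.02
eef_pos: [0.6413, 0.0259, 0.2303]
tcp_rot: [0.741, 0.672, 0.0, -0.0]
contact_force: [-0.2, -0.6, 0.4]
opening: 0.199
finger_force: 0.0
```

Request:
carry_out:
  deltas: [0,0,0,0,0,0,0,0,0,0,0,0,0,0,0,0,0,0,0,0,0,0,0,0,0,0,0,0,0,0]

```text
time: 19.65
eef_pos: [0.6413, 0.0259, 0.2303]
tcp_rot: [0.741, 0.672, -0.0, -0.0]
contact_force: [0.1, 0.4, 0.5]
opening: 0.201
finger_force: 0.0
```

```bash
python3 - <<'E'
from h import *; show()
v,u=np.mgrid[0:420,0:560]; uv=np.c_[u.ravel(),v.ravel()]
p,d=ctrl.read_camera('scene'); P=world('scene',uv,d); X=(P[:,:2]-O)@UX; Y=(P[:,:2]-O)@UY
m=(d.ravel()>0)&(P[:,2]>.018)&(P[:,2]<.09)&(X>-.02)&(X<.145)&(Y>-.255)&(Y<-.165)
x,z=np.percentile(X[m],[2,98]),np.percentile(P[m,2],98)
print(X[m].mean(),Y[m].mean(),x,z)
if abs(X[m].mean()-.1064)<.002 and abs(Y[m].mean()+.1745)<.0015: print(ctrl.sign_off())
E
```

```text
t 19.65 stand [ 0.0739 -0.0072  0.2303] toolx in stand deg 89.9 tilt -1.0 F [0.08 0.42 0.53] open 0.201 q [-0.12  0.22  1.66 -0.    1.26 -0.02]
0.10628645312878776 -0.1744611006563795 [0.08220609 0.13892209] 0.06857855645964064
the job is handed in; nothing more can be done
None
```

I pushed the offcut against the stop until the pad gave a few mm (estimated from the push force), then slid it through the gap, and it now rests on edge in the tray; the highest push I read was about 8 N, and the job was handed in at 19.7 s with no verdict returned.

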